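# Pack the carver's tool tray onto the crate's first tray

### The job

Pick up the tool tray by its handle and stack it on the tray that stands in the carrying crate. That one lies loosely, so feel the four corner lugs into its sockets without forcing them, and press down until the ball catches have clicked and the tray sits fully home and level before you let go. Keep the two stones in it, and leave the crate where it is and everything else on the bench alone.

Things in the scene. Friction and masses are not known exactly. Their poses are not given: they have to be found in the camera images.
- upper_tray: Handled tray to be packed: open plywood tray, 260 (x) by 180 mm (y). Four square lugs under its corners, 14 mm wide, 16 mm long, the last 4 mm tapering to 11 mm, at x = +-106, y = +-66 mm. Origin: its centre at the level of the lug tips (z = 0 standing on the bench); underside of floor z = 16, inner floor 24, rim 64 mm. 0.75 to 0.9 kg with its two stones. Alike either way round.
- grip (a point): Middle of the upper tray's fixed handle, 130 mm over the lug tips: a flat-sided bar along the tray's x, 20 mm thick (y), 28 mm high (z 116 to 144), 240 mm long between two end boards 60 mm wide that rise to z = 154 mm. Under the tray, in the middle of each end (x = +-112, y = 0), a steel strike rod 8 mm thick reaches down to 0.6 mm over the lug tips. Axes as the tray's.
- crate: Low plywood carrying crate, 292 (x) by 212 (y) by 42 mm, 2.4 kg as packed; origin: centre of its underside. The first tray, without handle, 260 by 180 by 60 mm, stands square but loose on its 9 mm floor, 3.5 to 7 mm off the middle along x and up to 7 mm along y, which way is not measured; 6 N shifts it. Home, the upper tray's origin is 53 mm above this origin.
- berth (a point): Centre of the crate, level with the first tray's rim (69 mm up). That tray's corner sockets: 16 mm square, 18 mm deep, mouths chamfered 1 mm, at its x = +-106, y = +-66 mm. Lugs 4.5 mm in, the strikes meet a double ball catch inside each end wall; passing takes 12 to 16 N in all, weight included. Over 45 N on that tray is forcing: land at 10 mm/s or less. Axes as the crate's.
- oilstone: grey sharpening stone 100 x 40 x 22 mm (0.17 to 0.23 kg) lying in the handled tray to one side of the handle; origin at the centre of its underside
- slipstone: smaller white slip stone 80 x 30 x 22 mm (0.10 to 0.14 kg) lying in the handled tray on the other side of the handle; origin at the centre of its underside
- gouge: bystander: carving gouge 220 mm long lying between the trays; origin under its middle, x along it
- mallet: bystander: turned wooden mallet standing on its head, 225 mm high, 80 mm across; origin under its centre
- pencil: bystander: pencil 180 mm long; origin under its middle
- glue: bystander: white glue bottle 170 mm high, 60 mm across; origin under its centre
Not all that is in view belongs to the job. What is shaped like the oilstone but black or turquoise is not meant.

How it is judged:
By the outcome, as a careful person would: the job done as asked, in the order asked, and still so for the second after the job is handed in, with the robot touching nothing.
It also fails if it takes over 64 s, if anything falls off the work surface, if the arm or the gripper's body presses on something with over 40 N, if the wrist force passes 120 N, or if a joint passes its speed limit or range.

### The arm

A 6-joint arm with a two-finger parallel gripper is mounted at the origin on the work surface. World frame = base frame: x ahead of the robot, y to its left, z up, the work surface at z = 0. Lengths are in m, angles in rad, forces in N, time in s.
With the tool pointing down it reaches from about 0.375 to 0.9 m from the base axis. Payload 3.1 kg.
Tool frame: the origin (TCP) lies at the very end of the fingers, on their centre line; the grasp point (between the pads) lies tcp_to_grasp behind it (tcp_to_grasp is the distance from the TCP to the grasp point, in m); z points along the fingers, y is the line along which they close (so a half turn about z gives the same grasp; the last joint's range is limited). The gripper opens to 87 mm and grips with 3 to 60 N. Pads are 19 mm wide; open, the fingers measure 117 mm over their backs; the gripper's body (75 mm by 190 mm) begins 51 mm behind the grasp point.
Start: joints at [-0.178, 0.527, 1.433, -0, 1.181, -0.178], TCP at [0.625, 0, 0.223] pointing down, gripper open.
Joint ranges: [-3.08, 3.08], [-0.75, 2.2], [0.22, 2.44], [-1.43, 4.57], [0, 2.65], [-2.85, 2.85]. Speed limits (rad/s): [2.79, 2.79, 3.14, 3.14, 3.14, 3.14].

### API

Orientations are given as [roll, pitch, yaw] about the fixed x, y, z axes, in that order (R = Rz(yaw) Ry(pitch) Rx(roll)).
In Python, from cell import * gives the robot as it stands.
- The arm moves only by the shell command python3 -m handwheel 'ROWS' [FORCE]. ROWS is JSON, a list of rows, each an object of numbers: "gripper": the closure, from -1 (fully open) to 1 (shut), so that 0 is half open; "x", "y", "z": the shift along the tool's x, y, z in m; "yaw": the turn about the tool's z in rad. A call has 1 to 5 rows; each row is the pose to reach, as a shift and turn from the pose commanded when the call began, along the tool's axes at that moment; what a row does not reach only later rows make up. A row lasts 1/8 s, in which the tool goes at most 62.5 mm and 10.7 degrees, less where a joint would pass 70% of its speed; a pose out of reach is approached as far as the arm can. A call with a gripper value outside its range is refused whole. The fingers move at their own pace and stop on an object; FORCE is the grip in N (left out, the last holds). Time passes only in rows, so rows that repeat a pose let the fingers close. It gives the time, the measured TCP pose, the force, the opening and the grip force at its end, in the units of the state.
- read_state(): the state, without advancing time (a new reading comes with each control period).
- capture(name): name is "scene" or "side" or "wrist"; returns a dict with "pixels" (384x512x3 uint8, red, green, blue), "depth" (384x512 float32, m along the optical axis (not along the pixel's ray), 0 where there is no reading), "camera_matrix" (3x3 intrinsics, pixels), "T" (4x4, takes a point from camera to world coordinates); the wrist camera has in their place "hand_eye" (4x4, takes a point from camera to tool coordinates, whose origin is the TCP and whose axes are the flange's). Camera axes: x right, y up, looking along -z (the intrinsics and any distortion apply to the point x, -y, -z); pixel columns grow to the right and rows downward; lengths in m; the calibration is good to about 2 mm. A picture is of the moment at which its call begins: read the wrist's pose just before it.
- job_done(): hands the job in; it is judged then, once.
Trained networks look in the newest picture that a camera, given by its name, has taken for a name from the list of things; names that differ only in an ending like _2 or _b are one class to them, and where a whole thing is asked for, a point or a joint stands for the part that bears it (a point fixed in the world has none). Each returns a list of dicts, best first, with "score" (0 to 1); they miss things now and then, are a little off and sometimes report something else, mostly with a low value. They report only what shows in the picture. A call takes as long as a camera call. They do not tell look-alikes from the thing itself.
- search_frame(camera, name): "extent" ([centre column, centre row, width, height] in pixels, round what is visible of it).
The state is a dict: "time": time; "joint_positions": joint angles; "dq": joint speeds; "tau": joint torques, N m; "eef_pos": TCP position; "tcp_rot": TCP orientation; "contact_force": force on the tool from outside, world axes, zero at the start; "ft_torque": the same for the moment, N m; "gripper_width": finger opening in m; "finger_force": force on a finger pad.
Only numpy, scipy, OpenCV 4.12 (cv2) and the standard library are available. Lean on these libraries where they do the work, as an engineer would, in place of code of your own. Each camera call takes 0.05 s, during which the arm holds its last target. There are 200 camera calls.

## Working session

There is one attempt and no reset: what is moved stays moved. The work goes in short steps, Python scripts to look and compute and a shell command to move; the robot and the scene stay as the last step left them, time stands still between calls to the robot, and variables do not carry over. Pictures are saved under pics/ and viewed, at most 10 in all, crops included, and the job is handed in when it is done.

```bash
mkdir -p pics; cat > h.py <<'E'
from cell import *
import numpy as np, cv2
def cloud(c,T=None):
    K=c["camera_matrix"];d=c["depth"];T=c["T"] if T is None else T
    v,u=np.mgrid[0:d.shape[0],0:d.shape[1]]
    P=np.stack([(u-K[0,2])/K[0,0]*d,-(v-K[1,2])/K[1,1]*d,-d],-1)
    W=P@T[:3,:3].T+T[:3,3]; W[d<=0]=np.nan
    return W
def save(c,n): cv2.imwrite("pics/"+n,c["pixels"][:,:,::-1])
E
python3 - <<'E'
from h import *
s=read_state();print({k:np.round(v,3) for k,v in s.items()})
ims=[]
for n in("scene","side"):
    c=capture(n);ims.append(c["pixels"]);W=cloud(c);np.save(n+".npy",W)
    np.save(n+"_px.npy",c["pixels"])
    for o in("upper_tray","grip","crate","oilstone","slipstone","gouge","mallet","pencil","glue"):
        print(n,o,[(np.round(r["extent"]).astype(int).tolist(),round(r["score"],2),np.round(W[min(383,int(r["extent"][1])),min(511,int(r["extent"][0]))],3).tolist()) for r in search_frame(n,o)][:4])
    save(c,n+"0.png")
E
```

```text
{'time': np.float64(0.0), 'joint_positions': array([-0.179,  0.528,  1.434, -0.   ,  1.181, -0.178]), 'dq': array([ 0.001, -0.001, -0.   , -0.   , -0.   , -0.   ]), 'tau': array([-1.0000e-03, -4.4005e+01, -1.7659e+01,  6.3000e-02,  5.8000e-02,
       -0.0000e+00]), 'eef_pos': array([0.624, 0.   , 0.222]), 'tcp_rot': array([-3.14 , -0.   ,  1.571]), 'contact_force': array([-0.521,  0.416, -0.075]), 'ft_torque': array([ 0.016, -0.03 ,  0.025]), 'finger_force': np.float64(0.0), 'gripper_width': np.float64(0.087)}
scene upper_tray [([336, 222, 80, 98], 0.84, [0.545, 0.252, 0.138])]
scene grip [([334, 220, 82, 98], 0.81, [0.536, 0.25, 0.133])]
scene crate [([178, 222, 84, 79], 0.84, [0.537, -0.217, 0.016])]
scene oilstone [([398, 239, 36, 21], 0.92, [0.443, 0.448, 0.022]), ([351, 191, 22, 23], 0.66, [0.243, 0.298, 0.022]), ([340, 227, 19, 16], 0.51, [0.565, 0.264, 0.141]), ([180, 220, 89, 81], 0.41, [0.527, -0.218, 0.015])]
scene slipstone [([316, 237, 13, 20], 0.72, [0.525, 0.21, 0.046])]
scene gouge [([256, 217, 16, 48], 0.49, [0.45, 0.012, 0.016])]
scene mallet [([138, 154, 27, 59], 0.
[... 244 characters left out ...]
55, 88, 69], 0.73, [0.475, 0.249, 0.032])]
side crate [([257, 149, 31, 16], 0.69, [0.472, 0.259, 0.051]), ([288, 273, 124, 95], 0.62, [0.514, -0.226, 0.034])]
side oilstone [([242, 123, 23, 22], 0.81, [0.426, 0.425, 0.024]), ([189, 154, 28, 19], 0.79, [0.236, 0.278, 0.023]), ([257, 148, 33, 13], 0.55, [0.472, 0.259, 0.051])]
side slipstone [([269, 161, 25, 13], 0.61, [0.508, 0.205, 0.044])]
side gouge [([251, 217, 66, 12], 0.55, [0.431, 0.003, 0.0]), ([287, 270, 119, 97], 0.28, [0.515, -0.205, 0.015])]
side mallet []
side pencil [([258, 153, 90, 65], 0.65, [0.475, 0.255, 0.031]), ([330, 214, 50, 10], 0.43, [0.681, -0.007, 0.006])]
side glue [([206, 113, 20, 47], 0.57, [0.299, 0.399, 0.102])]
```

```bash
python3 - <<'E'
import numpy as np,cv2
p=np.load("scene_px.npy")[130:320,110:430];cv2.imwrite("pics/a.png",cv2.resize(p,(800,475),interpolation=cv2.INTER_CUBIC)[:,:,::-1])
for n in("scene","side"):
    W=np.load(n+".npy")
    print(n)
    def box(nm,m):
        q=W[m][:,:2].astype(np.float32); 
        if len(q)>5:
            r=cv2.minAreaRect(q);print(nm,len(q),np.round(r[0],4),np.round(r[1],3),round(r[2],1),np.round(np.median(W[m][:,2]),4),np.round(np.ptp(q,axis=0),3))
    x,y,z=W[...,0],W[...,1],W[...,2]
    a=(abs(x-.54)<.22)&(abs(y-.25)<.17)
    box("handle",a&(z>.136)&(z<.149)); box("boards",a&(z>.149)&(z<.165));box("rim",a&(z>.058)&(z<.07))
    b=(abs(x-.53)<.22)&(abs(y+.22)<.18)
    box("first rim",b&(z>.064)&(z<.076)); box("crate rim",b&(z>.036)&(z<.048))
E
```

```text
scene
handle 498 [0.4763 0.241 ] [0.261 0.047] 16.2 0.142 [0.257 0.115]
boards 54 [0.4745 0.2402] [0.263 0.028] 16.5 0.1511 [0.259 0.095]
rim 811 [0.4567 0.2996] [0.265 0.303] 16.4 0.0625 [0.305 0.301]
first rim 865 [ 0.5142 -0.1965] [0.265 0.181] 7.5 0.0676 [0.273 0.213]
crate rim 909 [ 0.5158 -0.2008] [0.304 0.214] 7.8 0.0408 [0.292 0.248]
side
handle 414 [0.4732 0.2354] [0.262 0.044] 16.9 0.1426 [0.259 0.114]
boards 37 [0.4732 0.2347] [0.261 0.029] 16.3 0.1522 [0.253 0.098]
rim 350 [0.4507 0.2929] [0.251 0.309] 16.0 0.0633 [0.289 0.306]
first rim 1557 [ 0.5138 -0.2013] [0.262 0.184] 8.1 0.069 [0.28  0.213]
crate rim 1519 [ 0.5081 -0.2074] [0.315 0.214] 7.6 0.0413 [0.323 0.25 ]
```

View pics/a.png

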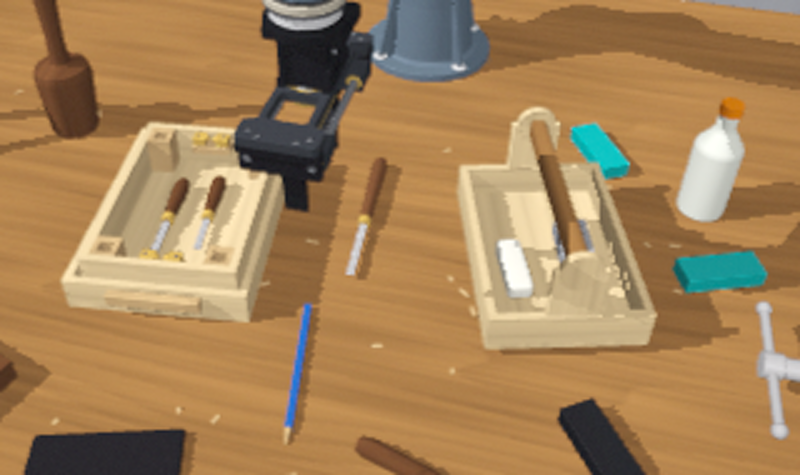

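View pics/side0.png

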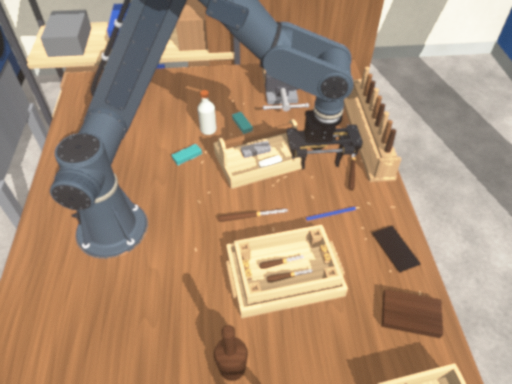

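Scene crop: the handled tray with the white slip stone is at (550,240), with a brown handle from (540,125) to (575,250). The crate with the first tray is at (175,215). The turquoise stones at (600,150) and (720,270) and the black blocks at (600,430) and (105,450) are look-alikes and stay alone. The side view shows the grey oilstone lying inside the tray at (255,148). I'm moving over the handle to measure it with the wrist camera.

```bash
python3 -m handwheel '[{"x":0.06,"y":-0.03,"z":-0.04,"yaw":0.18,"gripper":-1},{"x":0.12,"y":-0.07,"z":-0.08,"yaw":0.36,"gripper":-1},{"x":0.17,"y":-0.11,"z":-0.08,"yaw":0.54,"gripper":-1},{"x":0.22,"y":-0.14,"z":-0.08,"yaw":0.72,"gripper":-1},{"x":0.238,"y":-0.149,"z":-0.08,"yaw":0.88,"gripper":-1}]' && python3 -m handwheel '[{"yaw":0.18,"gripper":-1},{"yaw":0.36,"gripper":-1},{"yaw":0.40,"gripper":-1},{"yaw":0.40,"gripper":-1}]'
cat >> h.py <<'E'
from scipy.spatial.transform import Rotation as R
def wcloud():
    s=read_state();T=np.eye(4);T[:3,:3]=R.from_euler("xyz",s["tcp_rot"]).as_matrix();T[:3,3]=s["eef_pos"]
    c=capture("wrist");return c,cloud(c,T@c["hand_eye"]),s
def box(nm,W,m):
    q=W[m][:,:2].astype(np.float32)
    if len(q)>5:
        r=cv2.minAreaRect(q);print(nm,len(q),np.round(r[0],4),np.round(r[1],3),round(r[2],1),"z",np.round(np.median(W[m][:,2]),4))
E
python3 - <<'E'
from h import *
try: print("tcp_to_grasp",tcp_to_grasp)
except NameError: print(dir())
c,W,s=wcloud();save(c,"w1.png")
print(s["eef_pos"],s["tcp_rot"],s["joint_positions"],"\n",np.round(c["hand_eye"],3))
x,y,z=W[...,0],W[...,1],W[...,2]
a=(abs(x-.475)<.2)&(abs(y-.24)<.2)
box("handle",W,a&(z>.138)&(z<.147));box("boards",W,a&(z>.147)&(z<.165));box("rim",W,a&(z>.058)&(z<.07))
E
```

```text
time: 1.62
eef_pos: [0.4746, 0.2397, 0.3033]
tcp_rot: [3.141, -0.001, 0.686]
contact_force: [0.4, 0.4, -0.1]
gripper_width: 0.0869
finger_force: 0.0
tcp_to_grasp 0.0187
[0.47459964 0.23966872 0.30330654] [ 3.14134064e+00 -1.25166079e-03  6.85657263e-01] [2.57143396e-01 3.10196000e-01 1.56239155e+00 3.04749533e-04
 1.26776191e+00 1.14219186e+00] 
 [[-0.001  0.961  0.277  0.076]
 [ 1.     0.001  0.    -0.   ]
 [-0.     0.277 -0.961 -0.163]
 [ 0.     0.     0.     1.   ]]
handle 3636 [0.4215 0.2805] [0.183 0.349] 63.0 z 0.144
boards 614 [0.4444 0.3308] [0.069 0.346] 61.9 z 0.1534
rim 3928 [0.4534 0.3071] [0.26  0.324] 16.3 z 0.0646schema error: expected keys gripper, x, y, z, yaw
```

View pics/w1.png

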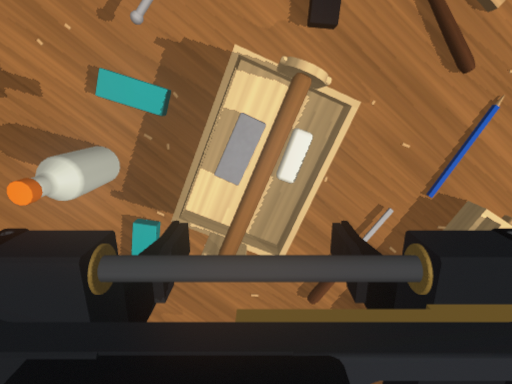

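The wrist view shows the grey oilstone at (240,150) and the white slip stone at (295,155), one each side of the handle that runs from (300,85) to (230,245). The second call was refused because every row needs all five keys.

```bash
python3 -m handwheel '[{"x":0,"y":0,"z":0,"yaw":0.18,"gripper":-1},{"x":0,"y":0,"z":0,"yaw":0.36,"gripper":-1},{"x":0,"y":0,"z":0,"yaw":0.40,"gripper":-1},{"x":0,"y":0,"z":0,"yaw":0.40,"gripper":-1}]'
python3 - <<'E'
from h import *
c,W,s=wcloud();save(c,"w2.png")
th=np.radians(16.3);u=np.array([np.cos(th),np.sin(th)]);v=np.array([-u[1],u[0]])
d=W[...,:2]-np.array([.475,.238]);a=d@u;b=d@v;z=W[...,2]
m=(abs(a)<.17)&(abs(b)<.03)
box("handle",W,m&(z>.140)&(z<.148)&(abs(a)<.1));box("boards",W,m&(z>.15)&(z<.16))
M=(abs(a)<.16)&(abs(b)<.12)
box("rim",W,M&(z>.056)&(z<.068))
k=M&(z>.14)&(z<.148)
for lo in np.arange(-.14,.14,.02):
    q=k&(a>lo)&(a<lo+.02)
    if q.sum()>10: print(round(lo,2),q.sum(),np.round([b[q].min(),b[q].max(),np.median(z[q])],4))
e=M&(z>.149); print("a of board px",np.round([a[e].min(),a[e].max()],4), np.round(s["tcp_rot"],4))
E
```

```text
time: 2.17
eef_pos: [0.476, 0.2379, 0.3026]
tcp_rot: [3.142, -0.0, 0.292]
contact_force: [0.0, 0.2, -0.1]
gripper_width: 0.087
finger_force: 0.0
handle 2794 [0.4747 0.239 ] [0.199 0.02 ] 16.3 z 0.1442
boards 302 [0.4723 0.2434] [0.26 0.03] 14.1 z 0.1535
rim 4024 [0.4731 0.2387] [0.261 0.181] 16.4 z 0.0646
-0.1 215 [-0.0089  0.0099  0.1441]
-0.08 234 [-0.0085  0.0098  0.1441]
-0.06 249 [-0.0084  0.0097  0.1441]
-0.04 252 [-0.0081  0.0097  0.1442]
-0.02 271 [-0.0088  0.0109  0.1441]
0.0 275 [-0.0088  0.0108  0.144 ]
0.02 303 [-0.0085  0.0107  0.1442]
0.04 321 [-0.0083  0.0106  0.1443]
0.06 328 [-0.008   0.0106  0.1442]
0.08 346 [-0.0086  0.0105  0.1442]
0.1 371 [-0.0195  0.0217  0.144 ]
0.12 97 [-0.0207  0.0229  0.1452]
a of board px [-0.1314  0.1288] [ 3.1416e+00 -1.0000e-04  2.9180e-01]
```

```bash
python3 -m handwheel '[{"x":-0.002,"y":-0.002,"z":0.05,"yaw":-0.006,"gripper":-1},{"x":-0.002,"y":-0.002,"z":0.10,"yaw":0.006,"gripper":-1},{"x":-0.002,"y":-0.002,"z":0.145,"yaw":0.006,"gripper":-1},{"x":-0.002,"y":-0.002,"z":0.18,"yaw":0.006,"gripper":-1},{"x":-0.002,"y":-0.002,"z":0.191,"yaw":0.006,"gripper":-1}]' && python3 -m handwheel '[{"x":0,"y":0,"z":0,"yaw":0,"gripper":-0.2},{"x":0,"y":0,"z":0,"yaw":0,"gripper":0.3},{"x":0,"y":0,"z":0,"yaw":0,"gripper":1},{"x":0,"y":0,"z":0,"yaw":0,"gripper":1},{"x":0,"y":0,"z":0,"yaw":0,"gripper":1}]' 60 && python3 -m handwheel '[{"x":0,"y":0,"z":0,"yaw":0,"gripper":1},{"x":0,"y":0,"z":0,"yaw":0,"gripper":1},{"x":0,"y":0,"z":0,"yaw":0,"gripper":1}]'
```

```text
time: 2.85
eef_pos: [0.4723, 0.2389, 0.1096]
tcp_rot: [-3.141, 0.004, 0.285]
contact_force: [0.6, 0.1, 1.0]
gripper_width: 0.0868
finger_force: 0.0
time: 3.48
eef_pos: [0.4737, 0.2395, 0.112]
tcp_rot: [3.142, -0.001, 0.285]
contact_force: [0.7, -0.9, -0.6]
gripper_width: 0.045
finger_force: 0.0
time: 3.85
eef_pos: [0.4737, 0.2387, 0.1115]
tcp_rot: [3.14, 0.0, 0.286]
contact_force: [0.9, -3.7, 0.2]
gripper_width: 0.0197
finger_force: 60.0
```

```bash
python3 -m handwheel '[{"x":0,"y":0,"z":-0.005,"yaw":0,"gripper":1},{"x":0,"y":0,"z":-0.015,"yaw":0,"gripper":1},{"x":0,"y":0,"z":-0.03,"yaw":0,"gripper":1},{"x":0,"y":0,"z":-0.048,"yaw":0,"gripper":1},{"x":0,"y":0,"z":-0.06,"yaw":0,"gripper":1}]' && python3 -m handwheel '[{"x":0,"y":0,"z":-0.012,"yaw":0,"gripper":1},{"x":0,"y":0,"z":-0.03,"yaw":0,"gripper":1},{"x":0,"y":0,"z":-0.045,"yaw":0,"gripper":1},{"x":0,"y":0,"z":-0.055,"yaw":0,"gripper":1},{"x":0,"y":0,"z":-0.06,"yaw":0,"gripper":1}]' && python3 -m handwheel '[{"x":0,"y":0,"z":0,"yaw":0,"gripper":1},{"x":0,"y":0,"z":0,"yaw":0,"gripper":1},{"x":0,"y":0,"z":0,"yaw":0,"gripper":1}]'
python3 - <<'E'
from h import *
s=read_state();print(s["contact_force"],s["ft_torque"],s["tcp_rot"])
c=capture("scene");save(c,"s2.png");W=cloud(c)
b=(abs(W[...,0]-.53)<.22)&(abs(W[...,1]+.22)<.18);z=W[...,2]
box("first rim",W,b&(z>.064)&(z<.076)); box("crate rim",W,b&(z>.036)&(z<.048))
c,W,s=wcloud();save(c,"w3.png")
p=s["eef_pos"];th=s["tcp_rot"][2]
u=np.array([np.cos(th),np.sin(th)]);v=np.array([-u[1],u[0]]);d=W[...,:2]-p[:2];a=d@u;bb=d@v;z=W[...,2]-p[2]
M=(abs(a)<.15)&(abs(bb)<.11);k=M&(abs(z+.047)<.006)
L=np.full(W.shape,np.nan);L[...,0]=a;L[...,1]=bb;L[...,2]=z
box("upper rim rel",L,k)
q=k&(abs(abs(bb)-.086)<.006);A=np.c_[a[q],bb[q],np.ones(q.sum())];print("plane",np.linalg.lstsq(A,z[q],rcond=None)[0],q.sum())
E
```

```text
time: 4.47
eef_pos: [0.4738, 0.2396, 0.173]
tcp_rot: [-3.142, -0.002, 0.285]
contact_force: [0.5, 0.1, -7.6]
gripper_width: 0.0194
finger_force: 60.0
time: 5.1
eef_pos: [0.4736, 0.2394, 0.2321]
tcp_rot: [3.142, -0.001, 0.285]
contact_force: [0.6, 0.6, -7.9]
gripper_width: 0.0195
finger_force: 60.0
time: 5.48
eef_pos: [0.4731, 0.2393, 0.2309]
tcp_rot: [-3.142, 0.001, 0.285]
contact_force: [-1.0, -0.9, -8.8]
gripper_width: 0.0197
finger_force: 60.0
[-0.96449552 -0.88846678 -8.7661087 ] [0.00494296 0.15525433 0.01121947] [-3.14154011e+00  1.40624158e-03  2.84795152e-01]
first rim 994 [ 0.5137 -0.1973] [0.265 0.182] 7.6 z 0.0675
crate rim 1030 [ 0.5158 -0.201 ] [0.305 0.214] 7.5 z 0.0409
upper rim rel 9416 [ 0.0554 -0.0001] [0.181 0.149] 89.9 z -0.047
plane [ 0.00071144 -0.00123972 -0.04744981] 6638
```

View pics/w3.png

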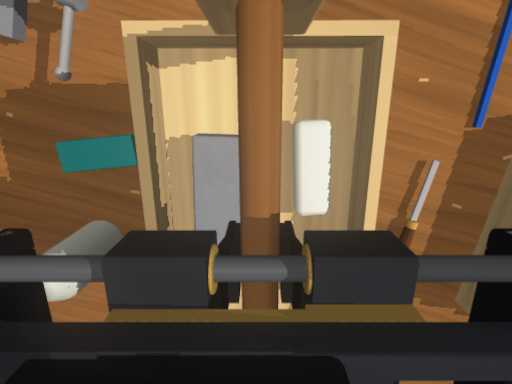

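The wrist view shows the tray held level and centred in the grip, with both stones inside, the grey at (215,180) and the white at (312,165). Next I rise beside the crate so the wrist camera can see the first tray past the load.

```bash
python3 -m handwheel '[{"x":-0.002,"y":0.008,"z":-0.012,"yaw":0.02,"gripper":1},{"x":-0.010,"y":0.025,"z":-0.035,"yaw":0.05,"gripper":1},{"x":-0.018,"y":0.048,"z":-0.065,"yaw":0.10,"gripper":1},{"x":-0.028,"y":0.070,"z":-0.095,"yaw":0.14,"gripper":1},{"x":-0.033,"y":0.083,"z":-0.125,"yaw":0.152,"gripper":1}]' && python3 -m handwheel '[{"x":0,"y":0,"z":-0.03,"yaw":0,"gripper":1},{"x":0,"y":0,"z":-0.058,"yaw":0,"gripper":1},{"x":0,"y":0,"z":-0.08,"yaw":0,"gripper":1},{"x":0,"y":0,"z":-0.092,"yaw":0,"gripper":1},{"x":0,"y":0,"z":-0.096,"yaw":0,"gripper":1}]' && python3 -m handwheel '[{"x":0,"y":0,"z":0,"yaw":0,"gripper":1},{"x":0,"y":0,"z":0,"yaw":0,"gripper":1},{"x":0,"y":0,"z":0,"yaw":0,"gripper":1}]'
python3 - <<'E'
from h import *
for i in range(2):
    c,W,s=wcloud()
    b=(abs(W[...,0]-.515)<.2)&(abs(W[...,1]+.2)<.16);z=W[...,2]
    box("first rim",W,b&(z>.062)&(z<.076)); box("crate rim",W,b&(z>.036)&(z<.048))
save(c,"w4.png");np.save("w4.npy",W);print(s["eef_pos"],s["tcp_rot"])
E
```

```text
time: 6.2
eef_pos: [0.4645, 0.1488, 0.3582]
tcp_rot: [3.141, -0.0, 0.13]
contact_force: [1.7, -0.0, -8.7]
gripper_width: 0.0198
finger_force: 60.0
time: 6.82
eef_pos: [0.465, 0.1502, 0.4532]
tcp_rot: [3.141, -0.001, 0.132]
contact_force: [-0.3, -0.5, -8.3]
gripper_width: 0.0193
finger_force: 60.0
time: 7.2
eef_pos: [0.4649, 0.1505, 0.4517]
tcp_rot: [-3.142, 0.002, 0.133]
contact_force: [0.4, -0.2, -7.3]
gripper_width: 0.0198
finger_force: 60.0
first rim 4214 [ 0.5131 -0.1994] [0.261 0.182] 7.8 z 0.0693
crate rim 3678 [ 0.5094 -0.203 ] [0.313 0.213] 7.8 z 0.0419
first rim 4201 [ 0.5132 -0.199 ] [0.261 0.183] 7.6 z 0.0693
crate rim 3716 [ 0.5086 -0.2036] [0.315 0.214] 7.9 z 0.0419
[0.46498093 0.15046169 0.45190819] [-3.14153086e+00  1.35756669e-03  1.32899107e-01]
```

View pics/w4.png

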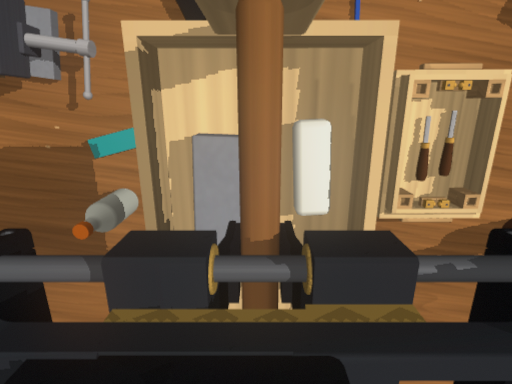

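The first tray is fully in view at (450,145), with its sockets at (422,88), (495,88), (405,200) and (470,200). It measures 261 x 182 mm with the rim at 69 mm, as it should. I'm carrying the load over it.

```bash
python3 -m handwheel '[{"x":0,"y":0.012,"z":0,"yaw":0,"gripper":1},{"x":0,"y":0.035,"z":0,"yaw":0,"gripper":1},{"x":0,"y":0.068,"z":0.005,"yaw":0,"gripper":1},{"x":0,"y":0.104,"z":0.015,"yaw":0,"gripper":1},{"x":0.001,"y":0.14,"z":0.03,"yaw":0,"gripper":1}]' && python3 -m handwheel '[{"x":0,"y":0.038,"z":0.02,"yaw":0,"gripper":1},{"x":0,"y":0.076,"z":0.04,"yaw":0,"gripper":1},{"x":0,"y":0.112,"z":0.06,"yaw":0,"gripper":1},{"x":0,"y":0.145,"z":0.08,"yaw":0,"gripper":1},{"x":0.0005,"y":0.172,"z":0.1,"yaw":0,"gripper":1}]' && python3 -m handwheel '[{"x":0,"y":0.020,"z":0.015,"yaw":0,"gripper":1},{"x":0,"y":0.033,"z":0.03,"yaw":0,"gripper":1},{"x":0,"y":0.039,"z":0.045,"yaw":0,"gripper":1},{"x":0,"y":0.041,"z":0.055,"yaw":0,"gripper":1},{"x":0,"y":0.041,"z":0.06,"yaw":0,"gripper":1}]' && python3 -m handwheel '[{"x":0,"y":0,"z":0,"yaw":0,"gripper":1},{"x":0,"y":0,"z":0,"yaw":0,"gripper":1},{"x":0,"y":0,"z":0,"yaw":0,"gripper":1}]'
python3 - <<'E'
from h import *
P=[];
for i in range(5):
    c=capture("side");s=read_state();P.append(np.r_[s["eef_pos"],s["tcp_rot"],s["contact_force"]])
print(np.round(np.mean(P,0),4),s["ft_torque"])
W=cloud(c);z=W[...,2];th=.133
u=np.array([np.cos(th),np.sin(th)]);v=np.array([-u[1],u[0]]);d=W[...,:2]-[.5132,-.1992];a=d@u;b=d@v
M=(abs(a)<.17)&(abs(b)<.13);save(c,"side2.png")
L=W.copy();L[...,0]=a;L[...,1]=b
box("first",L,M&(abs(z-.069)<.006))
E
```

```text
time: 7.92
eef_pos: [0.4851, 0.0098, 0.4228]
tcp_rot: [3.14, -0.002, 0.133]
contact_force: [0.8, -0.8, -6.9]
gripper_width: 0.0197
finger_force: 60.0
time: 8.55
eef_pos: [0.508, -0.1612, 0.322]
tcp_rot: [3.14, -0.0, 0.132]
contact_force: [0.5, -0.2, -8.1]
gripper_width: 0.0193
finger_force: 60.0
time: 9.18
eef_pos: [0.5131, -0.1985, 0.2619]
tcp_rot: [-3.141, 0.001, 0.133]
contact_force: [1.0, -0.5, -7.7]
gripper_width: 0.0196
finger_force: 60.0
time: 9.55
eef_pos: [0.5137, -0.1992, 0.2632]
tcp_rot: [3.141, -0.001, 0.133]
contact_force: [-0.1, -0.5, -8.5]
gripper_width: 0.0195
finger_force: 60.0
[ 5.1350e-01 -1.9920e-01  2.6290e-01  3.1412e+00 -5.0000e-04  1.3290e-01
 -1.5730e-01  3.0330e-01 -7.6877e+00] [-0.01478414  0.10119721  0.04039313]
first 838 [-0.0002 -0.0028] [0.261 0.184] 0.3 z 0.0691
```

```bash
python3 -m handwheel '[{"x":0,"y":0,"z":0.012,"yaw":0.001,"gripper":1},{"x":0,"y":0,"z":0.032,"yaw":0.002,"gripper":1},{"x":0,"y":0,"z":0.052,"yaw":0.002,"gripper":1},{"x":0,"y":0,"z":0.066,"yaw":0.002,"gripper":1},{"x":0,"y":0,"z":0.072,"yaw":0.002,"gripper":1}]' && python3 -m handwheel '[{"x":0,"y":0,"z":0.0,"yaw":0,"gripper":1},{"x":0,"y":0,"z":0.001,"yaw":0,"gripper":1},{"x":0,"y":0,"z":0.002,"yaw":0,"gripper":1},{"x":0,"y":0,"z":0.003,"yaw":0,"gripper":1},{"x":0,"y":0,"z":0.004,"yaw":0,"gripper":1}]' &&  python3 -m handwheel '[{"x":0,"y":0,"z":0.001,"yaw":0,"gripper":1},{"x":0,"y":0,"z":0.002,"yaw":0,"gripper":1},{"x":0,"y":0,"z":0.003,"yaw":0,"gripper":1},{"x":0,"y":0,"z":0.004,"yaw":0,"gripper":1},{"x":0,"y":0,"z":0.005,"yaw":0,"gripper":1}]'
python3 -c "
from h import *
print(read_state()['ft_torque'])"
```

```text
time: 10.42
eef_pos: [0.5129, -0.199, 0.1893]
tcp_rot: [-3.14, 0.002, 0.131]
contact_force: [0.1, 0.3, -8.1]
gripper_width: 0.0193
finger_force: 60.0
time: 11.05
eef_pos: [0.5134, -0.1993, 0.1867]
tcp_rot: [3.141, -0.0, 0.131]
contact_force: [-0.1, 0.4, -7.6]
gripper_width: 0.0197
finger_force: 60.0
time: 11.68
eef_pos: [0.5134, -0.1993, 0.1815]
tcp_rot: [3.142, -0.0, 0.131]
contact_force: [-0.0, -0.2, -7.5]
gripper_width: 0.0195
finger_force: 60.0
[ 0.03355126  0.14414603 -0.0959185 ]
```

```bash
python3 -m handwheel '[{"x":0,"y":0,"z":0.0007,"yaw":0,"gripper":1},{"x":0,"y":0,"z":0.0014,"yaw":0,"gripper":1},{"x":0,"y":0,"z":0.002,"yaw":0,"gripper":1},{"x":0,"y":0,"z":0.0027,"yaw":0,"gripper":1},{"x":0,"y":0,"z":0.0034,"yaw":0,"gripper":1}]'
python3 -c "
from h import *
print(read_state()['ft_torque'])"
```

```text
time: 12.3
eef_pos: [0.5134, -0.1993, 0.1781]
tcp_rot: [3.142, -0.0, 0.131]
contact_force: [-0.1, -0.0, -7.8]
gripper_width: 0.0196
finger_force: 60.0
[-0.00630622  0.14407495  0.01427321]
```

```bash
python3 -m handwheel '[{"x":0,"y":0,"z":0.0005,"yaw":0,"gripper":1},{"x":0,"y":0,"z":0.001,"yaw":0,"gripper":1},{"x":0,"y":0,"z":0.0015,"yaw":0,"gripper":1},{"x":0,"y":0,"z":0.002,"yaw":0,"gripper":1}]'
python3 -c "
from h import *
print(read_state()['ft_torque'])"
```

```text
time: 12.8
eef_pos: [0.5134, -0.1993, 0.1762]
tcp_rot: [3.141, -0.0, 0.131]
contact_force: [-0.3, -0.6, -6.9]
gripper_width: 0.0197
finger_force: 60.0
[-0.0329688   0.17089337 -0.00232592]
```

```bash
python3 -m handwheel '[{"x":0,"y":0,"z":0.0006,"yaw":0,"gripper":1},{"x":0,"y":0,"z":0.0012,"yaw":0,"gripper":1},{"x":0,"y":0,"z":0.0018,"yaw":0,"gripper":1},{"x":0,"y":0,"z":0.0024,"yaw":0,"gripper":1}]';  python3 -m handwheel '[{"x":0,"y":0,"z":0.0006,"yaw":0,"gripper":1},{"x":0,"y":0,"z":0.0012,"yaw":0,"gripper":1},{"x":0,"y":0,"z":0.0018,"yaw":0,"gripper":1}]'
```

```text
time: 13.3
eef_pos: [0.5138, -0.1996, 0.175]
tcp_rot: [3.14, -0.001, 0.131]
contact_force: [-2.2, 1.4, 5.6]
gripper_width: 0.0196
finger_force: 60.0
time: 13.68
eef_pos: [0.515, -0.1999, 0.174]
tcp_rot: [3.139, -0.004, 0.13]
contact_force: [0.8, 2.0, 7.0]
gripper_width: 0.0198
finger_force: 60.0
```

```bash
python3 -m handwheel '[{"x":0,"y":0,"z":0.0006,"yaw":0,"gripper":1},{"x":0,"y":0,"z":0.0012,"yaw":0,"gripper":1},{"x":0,"y":0,"z":0.0018,"yaw":0,"gripper":1}]'
python3 -c "
from h import *
print(read_state()['ft_torque'])"
```

```text
time: 14.05
eef_pos: [0.5139, -0.1994, 0.1705]
tcp_rot: [3.141, -0.002, 0.13]
contact_force: [0.6, -0.9, -2.9]
gripper_width: 0.0191
finger_force: 60.0
[0.01586528 0.07901337 0.03173696]
```

The resistance peaked at about 15 N in all and then dropped, so a catch has passed. I'm going on down to home.

```bash
python3 -m handwheel '[{"x":0,"y":0,"z":0.0007,"yaw":0,"gripper":1},{"x":0,"y":0,"z":0.0014,"yaw":0,"gripper":1},{"x":0,"y":0,"z":0.0021,"yaw":0,"gripper":1},{"x":0,"y":0,"z":0.0028,"yaw":0,"gripper":1}]';  python3 -m handwheel '[{"x":0,"y":0,"z":0.0006,"yaw":0,"gripper":1},{"x":0,"y":0,"z":0.0012,"yaw":0,"gripper":1},{"x":0,"y":0,"z":0.0018,"yaw":0,"gripper":1}]'
```

```text
time: 14.55
eef_pos: [0.5129, -0.1992, 0.1661]
tcp_rot: [-3.141, 0.001, 0.131]
contact_force: [1.7, 0.1, -12.9]
gripper_width: 0.0198
finger_force: 60.0
time: 14.92
eef_pos: [0.513, -0.1992, 0.1654]
tcp_rot: [-3.141, 0.001, 0.131]
contact_force: [0.5, -1.9, -12.4]
gripper_width: 0.0195
finger_force: 60.0
```

```bash
python3 -m handwheel '[{"x":0,"y":0,"z":0.0006,"yaw":0,"gripper":1},{"x":0,"y":0,"z":0.0012,"yaw":0,"gripper":1},{"x":0,"y":0,"z":0.0018,"yaw":0,"gripper":1}]'
python3 -c "
from h import *
print(read_state()['ft_torque'])"
```

```text
time: 15.3
eef_pos: [0.5133, -0.1993, 0.1647]
tcp_rot: [3.141, -0.0, 0.131]
contact_force: [-1.4, -0.9, -2.3]
gripper_width: 0.0195
finger_force: 60.0
[-0.20213406  0.44263833  0.19008944]
```

```bash
python3 -m handwheel '[{"x":0,"y":0,"z":0.0004,"yaw":0,"gripper":1},{"x":0,"y":0,"z":0.0008,"yaw":0,"gripper":1},{"x":0,"y":0,"z":0.0012,"yaw":0,"gripper":1},{"x":0,"y":0,"z":0.0012,"yaw":0,"gripper":1}]'
python3 - <<'E'
from h import *
P=[]
for i in range(4):
    c=capture("scene" if i<3 else "side");s=read_state();P.append(np.r_[s["eef_pos"],s["tcp_rot"],s["contact_force"],s["ft_torque"]])
print(np.round(np.mean(P,0),4))
E
```

```text
time: 15.8
eef_pos: [0.5134, -0.1995, 0.1645]
tcp_rot: [3.14, -0.001, 0.131]
contact_force: [-5.3, 0.3, 8.0]
gripper_width: 0.0197
finger_force: 60.0
[ 5.1340e-01 -1.9950e-01  1.6450e-01  3.1405e+00 -7.0000e-04  1.3090e-01
 -5.2361e+00 -3.7480e-01  8.0371e+00  7.6300e-02  9.7160e-01  1.2100e-01]
```

It is stiff now at TCP 0.1645, which is exactly the home height. I'll ease the press, check the level of the rim, and then release.

```bash
python3 -m handwheel '[{"x":0,"y":0,"z":-0.0005,"yaw":0,"gripper":1},{"x":0,"y":0,"z":-0.0009,"yaw":0,"gripper":1},{"x":0,"y":0,"z":-0.0009,"yaw":0,"gripper":1}]'
cat > chk.py <<'E'
from h import *
c,W,s=wcloud();save(c,"w5.png");z=W[...,2];th=.132
u=np.array([np.cos(th),np.sin(th)]);v=np.array([-u[1],u[0]]);d=W[...,:2]-[.5134,-.1994];a=d@u;b=d@v
q=(abs(z-.117)<.008)&(a<.135)&(a>-.135)&((abs(abs(b)-.086)<.006)&(abs(a)<.13)|(abs(abs(a)-.126)<.006)&(abs(b)<.09)&(abs(b)>.04))
A=np.c_[a[q],b[q],np.ones(q.sum())];print("plane",np.round(np.linalg.lstsq(A,z[q],rcond=None)[0],5),q.sum(), "a range",a[q].min(),a[q].max())
print(s["eef_pos"],s["contact_force"],s["ft_torque"])
E
python3 chk.py
```

```text
time: 16.38
eef_pos: [0.5134, -0.1995, 0.1645]
tcp_rot: [3.141, -0.0, 0.131]
contact_force: [-5.3, -0.4, 7.7]
gripper_width: 0.0193
finger_force: 60.0
plane [ 0.00473 -0.00102  0.11654] 9458 a range -0.02008521413619822 0.13035868540130213
[ 0.51343393 -0.19947963  0.16454968] [-5.28396095 -0.42562815  7.6501323 ] [-0.00114751  0.85095016  0.14775677]
```

```bash
python3 -m handwheel '[{"x":0,"y":0,"z":0.0005,"yaw":0,"gripper":1},{"x":0,"y":0,"z":0.001,"yaw":0,"gripper":1},{"x":0,"y":0,"z":0.0015,"yaw":0,"gripper":1},{"x":0,"y":0,"z":0.0015,"yaw":0,"gripper":1}]'; python3 chk.py
```

```text
time: 16.92
eef_pos: [0.5138, -0.1996, 0.1644]
tcp_rot: [3.14, -0.002, 0.131]
contact_force: [-5.6, 1.1, 14.9]
gripper_width: 0.0197
finger_force: 60.0
plane [ 0.00434 -0.00023  0.11647] 9409 a range -0.019700344460517435 0.13088023616661174
[ 0.51381224 -0.1996028   0.16441684] [-5.6296859   1.10662523 14.94853462] [0.26492063 1.23643669 0.15414209]
```

```bash
cat > lvl.py <<'E'
from h import *
th=.133;u=np.array([np.cos(th),np.sin(th)]);v=np.array([-u[1],u[0]])
for n in("scene","side"):
    c=capture(n);W=cloud(c);z=W[...,2];d=W[...,:2]-[.5134,-.1994];a=d@u;b=d@v
    for nm,h,A0,B0 in(("upper",.117,.126,.086),("first",.069,.126,.086),("crate",.042,.142,.102)):
        q=(abs(z-h)<.005)&((abs(abs(b)-B0)<.008)&(abs(a)<A0+.006)|(abs(abs(a)-A0)<.008)&(abs(b)<B0))
        if nm=="upper": q&=(abs(b)>.04)
        if q.sum()<30: print(n,nm,q.sum());continue
        A=np.c_[a[q],b[q],np.ones(q.sum())]
        s=np.linalg.lstsq(A,z[q],rcond=None)[0];print(n,nm,np.round(s,4),q.sum(),[round(float(np.median(z[q&k])),4) if (q&k).sum()>5 else None for k in (a>.09,a<-.09)])
    save(c,n+"3.png")
s=read_state();print(s["eef_pos"],s["tcp_rot"],s["contact_force"],s["joint_positions"])
E
python3 lvl.py
```

```text
scene upper [-0.0003  0.0014  0.1156] 527 [0.1156, 0.1158]
scene first [-0.0006 -0.0006  0.069 ] 230 [0.0689, 0.0694]
scene crate [-0.0014  0.0009  0.0406] 457 [0.0407, 0.0406]
side upper [-0.000e+00 -1.000e-04  1.171e-01] 773 [0.1175, 0.1174]
side first [-0.0026  0.0134  0.0701] 189 [0.0684, 0.07]
side crate [ 0.0002 -0.0014  0.0422] 474 [0.0424, 0.0422]
[ 0.5138342  -0.19960107  0.16442919] [ 3.14009565e+00 -1.54819135e-03  1.30910643e-01] [-4.99853734  1.14265954 14.31904169] [-5.73185395e-01  5.05432474e-01  1.67879331e+00 -1.70003203e-04
  9.55217774e-01  8.66799464e-01]
```

```bash
python3 -c "
import cv2,numpy as np
a=cv2.imread('pics/side3.png')[190:340,200:380];b=cv2.imread('pics/scene3.png')[160:285,110:260]
o=np.hstack([cv2.resize(a,(400,333),interpolation=3),cv2.resize(b,(400,333),interpolation=3)]);cv2.imwrite('pics/m3.png',o)"
```

```text
(no output)
```

View pics/m3.png

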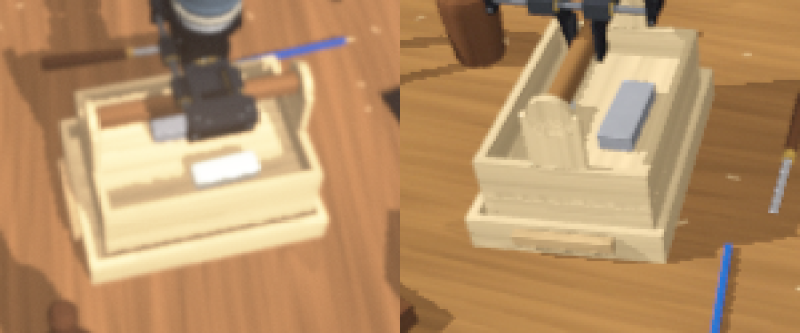

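Both cameras show the trays stacked without a gap, the rim level within 0.2 mm at 117 mm, and both stones in. I'll ease off, open and withdraw upward.

```bash
python3 -m handwheel '[{"x":0,"y":0,"z":-0.0007,"yaw":0,"gripper":1},{"x":0,"y":0,"z":-0.0015,"yaw":0,"gripper":1},{"x":0,"y":0,"z":-0.0015,"yaw":0,"gripper":1}]' 15; python3 -m handwheel '[{"x":0,"y":0,"z":0,"yaw":0,"gripper":0.3},{"x":0,"y":0,"z":0,"yaw":0,"gripper":0},{"x":0,"y":0,"z":0,"yaw":0,"gripper":-0.5},{"x":0,"y":0,"z":0,"yaw":0,"gripper":-0.5},{"x":0,"y":0,"z":0,"yaw":0,"gripper":-0.5}]'
```

```text
time: 17.45
eef_pos: [0.5139, -0.1997, 0.1644]
tcp_rot: [3.14, -0.001, 0.131]
contact_force: [-3.6, 0.5, 7.4]
gripper_width: 0.0199
finger_force: 15.0
time: 18.08
eef_pos: [0.5134, -0.1992, 0.1633]
tcp_rot: [-3.141, -0.0, 0.131]
contact_force: [-0.2, -0.7, 0.4]
gripper_width: 0.0604
finger_force: 0.0
```

```bash
python3 -m handwheel '[{"x":0,"y":0,"z":-0.01,"yaw":0,"gripper":-0.5},{"x":0,"y":0,"z":-0.04,"yaw":0,"gripper":-0.5},{"x":0,"y":0,"z":-0.08,"yaw":0,"gripper":-0.5},{"x":0,"y":0,"z":-0.12,"yaw":0,"gripper":-0.5},{"x":0,"y":0,"z":-0.15,"yaw":0,"gripper":-0.5}]'; python3 -m handwheel '[{"x":0,"y":0,"z":0,"yaw":0,"gripper":-0.5},{"x":0,"y":0,"z":0,"yaw":0,"gripper":-0.5},{"x":0,"y":0,"z":0,"yaw":0,"gripper":-0.5}]'; python3 lvl.py; python3 chk.py
```

```text
time: 18.7
eef_pos: [0.5138, -0.1995, 0.3163]
tcp_rot: [3.14, -0.002, 0.131]
contact_force: [0.8, 0.4, 0.4]
gripper_width: 0.0656
finger_force: 0.0
time: 19.08
eef_pos: [0.5125, -0.1987, 0.3119]
tcp_rot: [-3.139, 0.003, 0.131]
contact_force: [-0.5, 0.1, -0.5]
gripper_width: 0.065
finger_force: 0.0
scene upper [ 0.0005 -0.0027  0.1158] 543 [0.116, 0.1155]
scene first [-0.0033 -0.0041  0.0696] 239 [0.0689, 0.0733]
scene crate [-0.0023 -0.      0.0407] 465 [0.0405, 0.041]
side upper [ 0.0012 -0.0021  0.1169] 898 [0.1172, 0.117]
side first [0.0003 0.0309 0.0718] 187 [0.069, 0.0697]
side crate [-0.0012 -0.0026  0.0422] 480 [0.0428, 0.0425]
[ 0.51279635 -0.19892266  0.31211089] [-3.13977593e+00  2.11834175e-03  1.30709072e-01] [-0.82003651 -0.35673161 -0.17939038] [-5.73258624e-01  3.31487657e-01  1.50405078e+00  1.42517140e-05
  1.30884486e+00  8.66826846e-01]
plane [ 0.00762 -0.00215  0.11676] 3738 a range -0.12196869985103649 0.12992696892138555
[ 0.51279635 -0.19892266  0.31211089] [-0.82003651 -0.35673161 -0.17939038] [0.00216488 0.11149115 0.01110286]
```

View pics/scene3.png

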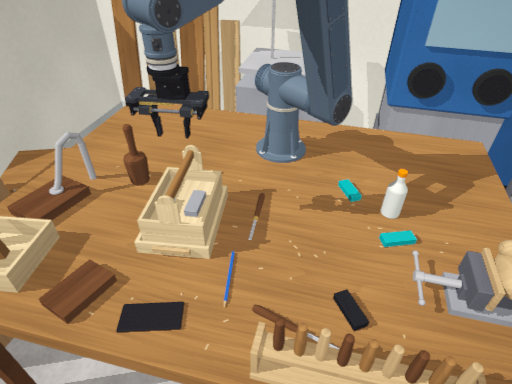

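The picture shows the tray sitting on the crate at (185,210) with the gripper clear at (170,110) and nothing else moved. Heights match home.

```bash
python3 -c "
from cell import *
print(job_done())"
```

```text
the job is handed in; nothing more can be done
None
```

The handled tray is stacked on the first tray in the crate: the catches passed at about 15 N, it sits at home height and level within camera accuracy, and both stones are still in it. The gripper is clear and the job was handed in at about 19 s; no verdict came back.

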